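# Find the full rivet box and kit it with the brackets

## Task

Two identical closed cardboard rivet boxes stand on the bench: one is full, the other nearly used up. Lift each of them a few centimetres straight up to feel its weight, setting the lighter one back upright where it stood; only once both have been lifted, set the heavier one down, without dropping it, flat on the floor of the empty compartment of the sheet-metal job tray, and let go.

Things in the scene. Friction and masses are not known exactly. Their poses are not given: they have to be found in the camera images.
- box_1: One of two outwardly identical closed rigid cardboard boxes, paper tape along the top: 95 mm long (its x), 60 mm wide (its y), 60 mm high (z). Origin: centre of its underside. Stands on the bench, z up, length within 20 degrees of world x; only things under 20 mm high lie beside its long sides. One of the two weighs at least 350 g more than the other, neither over 0.9 kg.
- box_2: The other of the two identical boxes: same look, size, origin and axes as box_1; which is heavier cannot be seen. (The much bigger carton on the bench, 130 x 190 x 120 mm, is not part of the job.)
- tray: Shallow bare sheet-metal job tray fixed to the bench, 160 mm (its x) by 262 mm (its y), rim 25 mm high, 3 mm floor and walls, turned up to 15 degrees. Origin: centre of its underside, z up. A cross wall parts it: the larger compartment, towards +y, is empty; the smaller, towards -y, holds three dark steel angle brackets that rise to 31 mm above the bench.
- tray_bay (a point): Centre of the floor of the tray's empty compartment, 3 mm above the bench, axes as the tray's. The compartment is 154 mm (x) by 152 mm (y) inside.

How it is judged:
On the way, in this order (a step that is already met when the one before it is completed fails the run):
1. the lighter box has been lifted at least 25 mm off the bench, while the heavier one stands by, not yet in the tray (((height (world z) of box_1 above 0.025 m and angle between box_1's own z axis and vertical below 0.5 rad and contact force between box_2 and anything else above 4 N and horizontal distance between box_2 and tray_bay above 0.1 m) or (height (world z) of box_2 above 0.025 m and angle between box_2's own z axis and vertical below 0.5 rad and contact force between box_1 and anything else above 4 N and horizontal distance between box_1 and tray_bay above 0.1 m))), for 0.2 s.
2. after that, the heavier box has been lifted at least 25 mm (again, if it was lifted first), while the lighter one stands by (((height (world z) of box_1 above 0.025 m and angle between box_1's own z axis and vertical below 0.5 rad and contact force between box_2 and anything else between 0.5 and 3.5 N) or (height (world z) of box_2 above 0.025 m and angle between box_2's own z axis and vertical below 0.5 rad and contact force between box_1 and anything else between 0.5 and 3.5 N))), for 0.2 s.
At the end, for the whole second after the job is handed in: The heavier box rests flat (within 6 degrees) on the floor of the tray's empty compartment, its centre within 50 mm of the compartment's, its weight (over 4 N) on the tray; the lighter box is upright (within 6 degrees) and at rest on the bench within 35 mm of where it first stood (((horizontal distance between box_1 and tray_bay below 0.05 m and z of box_1 in the frame of tray_bay below 0.006 m and angle between each of box_1, box_2's own z axis and vertical below 0.1 rad and linear speed of each of box_1, box_2 below 0.02 m/s and contact force between box_1 and tray above 4 N and distance of box_2 from where it was at the start of the episode below 0.035 m) or (horizontal distance between box_2 and tray_bay below 0.05 m and z of box_2 in the frame of tray_bay below 0.006 m and angle between each of box_2, box_1's own z axis and vertical below 0.1 rad and linear speed of each of box_2, box_1 below 0.02 m/s and contact force between box_2 and tray above 4 N and distance of box_1 from where it was at the start of the episode below 0.035 m))); the robot touches nothing.
It fails at once if a box is dropped (it moves faster than 0.7 m/s out of the fingers' grip, as after a fall of 25 mm) ((linear speed of box_1 above 0.7 m/s and contact force between box_1 and the fingers below 0.5 N) or (linear speed of box_2 above 0.7 m/s and contact force between box_2 and the fingers below 0.5 N)).
It also fails if it takes over 64 s, if anything falls off the work surface, if the arm or the gripper's body presses on something with over 40 N, if the wrist force passes 120 N, or if a joint passes its speed limit or range.

## Robot

A 7-joint arm with a two-finger parallel gripper is mounted at the origin on the work surface. World frame = base frame: x ahead of the robot, y to its left, z up, the work surface at z = 0. Lengths are in m, angles in rad, forces in N, time in s.
With the tool pointing down it reaches from about 0.35 to 0.9 m from the base axis. Payload 19.9 kg.
Tool frame: the origin (TCP) lies midway between the tips of the shut fingers; the grasp point (between the pads) lies 19 mm behind it; z points along the fingers, y is the line along which they close (so a half turn about z gives the same grasp; the last joint's range is limited). The gripper opens to 85 mm and grips with 20 to 120 N. Pads are 22 mm wide; open, the fingers measure 114 mm over their backs; the gripper's body (76 mm by 85 mm) begins 54 mm behind the grasp point. The pads swing forward as they close: fully open they stand 13 mm farther back than shut.
Start: joints at [-1.202, 0.417, -0.01, 1.614, 0.005, 1.111, -0.053], TCP at [0.249, 0.573, 0.231] pointing down, gripper open.
Joint ranges: [-2.81, 2.81], [-0.39, 2.02], [-1.27, 1.25], [0.06, 2.57], [-1.19, 4.33], [0.19, 2], [-2.82, 2.82]. Speed limits (rad/s): [1.89, 1.89, 2.39, 2.39, 3.01, 3.01, 3.01].

## Interface

Orientations are given as a rotation vector (axis times angle).
In Python, from workcell import arm, job, get_image, get_calibration gives the robot as it stands (arm), with the cameras as plain functions and the job (job).
- The arm moves only by the tool step_hand, called after ">>>" as name(argument=value, ...) on one line, values as JSON. Schema: {"type":"object","properties":{"rows":{"type":"array","items":{"type":"object","properties":{"sx":{"type":"number"},"sy":{"type":"number"},"sz":{"type":"number"},"twist":{"type":"number"},"aperture":{"type":"number"}},"additionalProperties":false,"required":["aperture"]},"minItems":1,"maxItems":10},"squeeze":{"type":"number"},"only":{"type":"string"},"quiet":{"type":"boolean"},"lines":{"type":"string"}},"required":["rows"],"additionalProperties":false}. rows is a list of rows, 1 to 10 of them, each an object with the fields sx, sy, sz (the shift in a scale on which 1.0 is 0.6 m), twist (a turn about the tool's z in a scale on which 1.0 is 2 rad), aperture (the finger opening in m); a field left out counts as zero (the opening has to be given); each row is the pose to reach, as a shift and turn from the pose commanded when the call began, along the tool's axes at that moment; what a row does not reach only later rows make up. A row lasts 1/12 s, in which the tool goes at most 0.0417 m and 0.125 rad, less where a joint would pass 70% of its speed; a pose out of reach is approached as far as the arm can. The fingers move at their own pace and stop on an object; squeeze is the grip in N (left out, the last holds). Time passes only in rows, so rows that do not move let the fingers close. The tool returns the time, the measured TCP pose, the force, the opening and the grip force at its end. only (a regular expression) keeps the lines of the reply that match it, lines (a string "A,B") keeps lines A to B, and quiet returns only ok. Shift and turn numbers lie between -1 and 1, and a call with a number outside is refused. Input that does not fit is refused with a message, and nothing moves.
- arm.read_state(): the state, without advancing time (a new reading comes with each control period).
- get_image(name): name is "scene" or "side" or "wrist"; returns the picture (400x640x3 uint8, red, green, blue); there is no depth.
- get_calibration(name): a dict with "fx", "fy", "cx", "cy" (pixels), "view" (4x4, takes a point from world to camera coordinates). Camera axes: x right, y up, looking along -z (the intrinsics and any distortion apply to the point x, -y, -z); pixel columns grow to the right and rows downward; lengths in m; the calibration is good to about 2 mm. A picture is of the moment at which its call begins: read the wrist's pose just before it. get_calibration takes no time and is no camera call; for the wrist camera it gives the pose at the moment of the call.
- job.hand_in(): hands the job in; it is judged then, once.
The state is a dict: "clock": time; "q": joint angles; "joint_vel": joint speeds; "effort": joint torques, N m; "ee_pos": TCP position; "tcp_rot": TCP orientation; "force": force on the tool from outside, world axes, zero at the start; "wrist_torque": the same for the moment, N m; "opening": finger opening in m; "grasp_force": force on a finger pad.
Only numpy, scipy, OpenCV 4.12 (cv2) and the standard library are available. Lean on these libraries where they do the work, as an engineer would, in place of code of your own. Each camera call takes 0.05 s, during which the arm holds its last target. There are 200 camera calls.

## Working session

There is one attempt and no reset: what is moved stays moved. The work goes in short steps, Python scripts to look and compute and a tool call to move; the robot and the scene stay as the last step left them, time stands still between calls to the robot, and variables do not carry over. Pictures are saved under pics/ and viewed, at most 10 in all, crops included, and the job is handed in when it is done.

```bash
ls; mkdir -p pics
```

Run:
```python
from workcell import arm, job, get_image, get_calibration
import cv2
for n in ("scene","side"):
    im=get_image(n); cv2.imwrite(f"pics/{n}0.png",im[:,:,::-1])
    print(n,get_calibration(n))
s=arm.read_state(); print(s)
```

```text
pics
workcell.py
scene {'fx': 361.5685098346247, 'fy': 361.5685098346247, 'cx': 323.96200583705513, 'cy': 199.05324597664276, 'view': array([[-0.62961987,  0.7767251 ,  0.01664176,  0.3090324 ],
       [-0.49299635, -0.41599894,  0.76413315,  0.25614676],
       [ 0.60044435,  0.47290909,  0.64484384, -1.17056819],
       [ 0.        ,  0.        ,  0.        ,  1.        ]])}
side {'fx': 428.3120825409382, 'fy': 428.3120825409382, 'cx': 322.2248769018926, 'cy': 205.43650113297758, 'view': array([[ 0.94734933, -0.32019958, -0.00121609, -0.48104446],
       [ 0.24037911,  0.70867155,  0.66332686, -0.16575305],
       [-0.21153518, -0.62869457,  0.74832881, -0.79351395],
       [ 0.        ,  0.        ,  0.        ,  1.        ]])}
{'clock': 0.1, 'q': array([-1.20246441,  0.41791649, -0.01031252,  1.61412576,  0.00468653,
        1.11068317, -0.05300478]), 'joint_vel': array([-0.00061725, -0.00223249, -0.00068998, -0.00148881,  0.00010422,
       -0.00011211, -0.00105003]), 'effort': array([ 9.48819325e-04, -8.65814710e+01,  6.80292249e-01, -4.35642707e+01,
        1.93061808e-02,  4.82161471e-03, -1.86643852e-04]), 'ee_pos': array([0.24890856, 0.57295309, 0.23071644]), 'tcp_rot': array([-6.39225486e-01, -3.07571282e+00,  1.72412091e-03]), 'force': array([-0.25122398, -0.07275828,  0.83037869]), 'wrist_torque': array([ 0.03551561, -0.01462117, -0.00186534]), 'grasp_force': 0.0, 'opening': 0.085502379146229}
```

View pics/scene0.png

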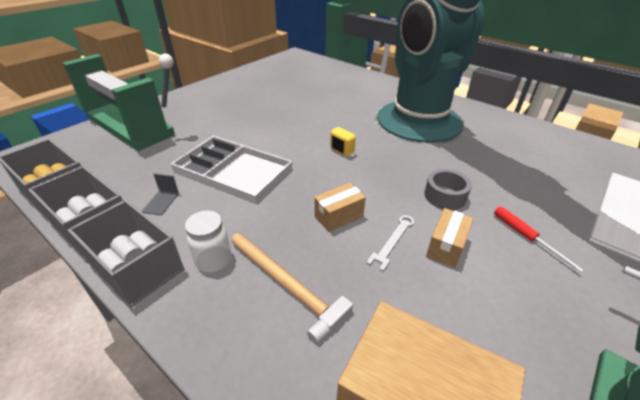

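View pics/side0.png

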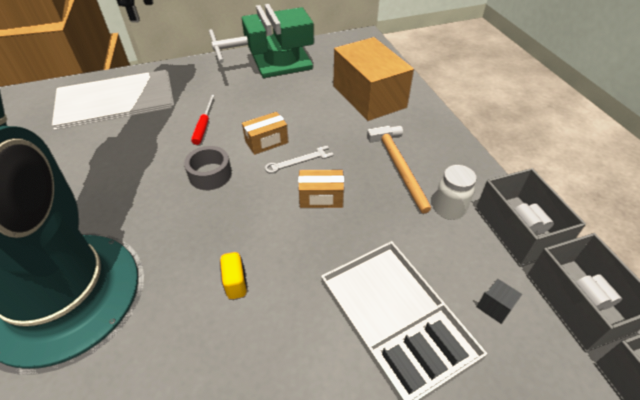

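The scene view has the boxes at about (340,206) and (450,237) and the tray at (232,167). In the side view the boxes are at (266,133) and (321,188), and the tray's empty bay is around (380,290). I'll enlarge both to read the corners.

Run:
```python
import cv2
a=cv2.imread("pics/side0.png")
cv2.imwrite("pics/c1.png",cv2.resize(a[100:220,230:360],None,fx=5,fy=5,interpolation=cv2.INTER_CUBIC)) 
cv2.imwrite("pics/c2.png",cv2.resize(a[230:400,310:500],None,fx=3.5,fy=3.5,interpolation=cv2.INTER_CUBIC))
```

```text
(no output)
```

View pics/c1.png

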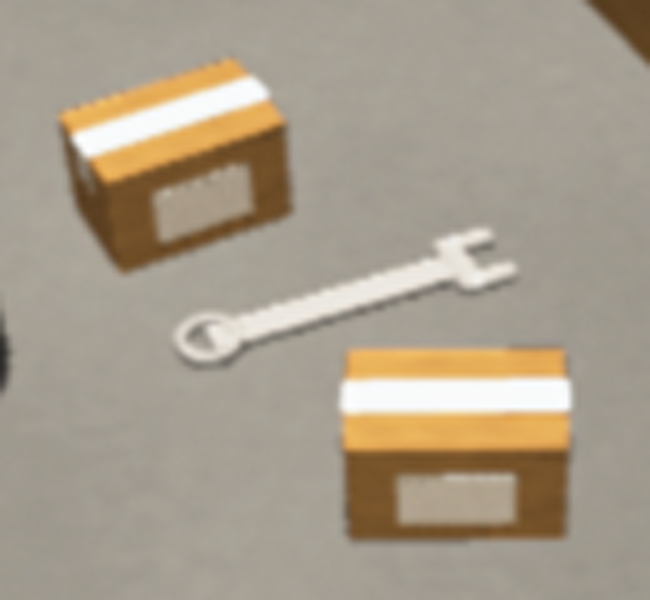

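View pics/c2.png

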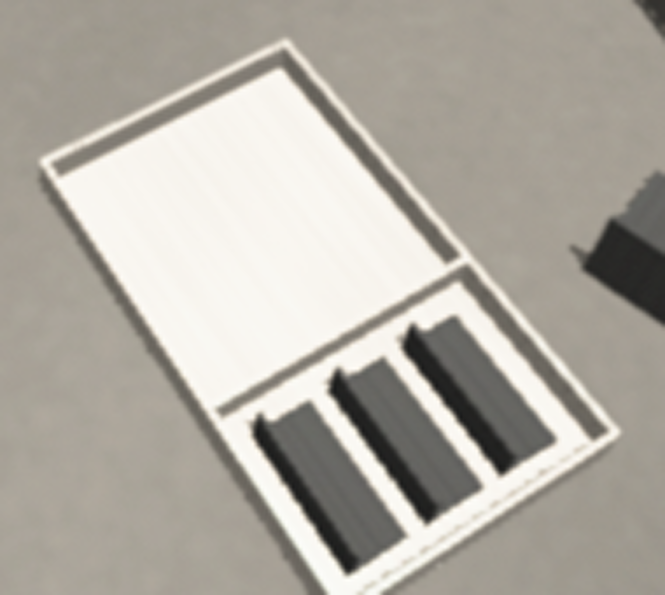

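c1 shows both boxes with all their top corners and their front bottom edges. The left box's top is at crop (60,118), (237,60), (288,124), (103,182), and the right box's is at (347,350), (566,350), (571,450), (345,450). c2 shows the tray rim corners at crop (40,160), (288,40), (620,432) and the cross wall from (218,412) to (470,262).

Create h.py:
```python
import numpy as np
from scipy.optimize import least_squares
from scipy.spatial.transform import Rotation as R
from workcell import arm, job, get_image, get_calibration
def proj(P,c):
    p=np.c_[P,np.ones(len(P))]@c["view"].T
    return np.c_[c["cx"]+c["fx"]*p[:,0]/-p[:,2], c["cy"]+c["fy"]*p[:,1]/p[:,2]]
def place(v,L):
    c,s=np.cos(v[2]),np.sin(v[2]); L=np.array(L)
    return np.c_[v[0]+c*L[:,0]-s*L[:,1], v[1]+s*L[:,0]+c*L[:,1], L[:,2]]
def fit(L,px,c,x0):
    r=least_squares(lambda v:(proj(place(v,L),c)-px).ravel(),x0)
    return r.x, np.abs(r.fun).max()
def tool(target):  # shift in tool axes from current pose; yaw of tool y axis
    s=arm.read_state(); T=R.from_rotvec(s["tcp_rot"])
    y=T.apply([0,1,0])
    return T.inv().apply(np.array(target)-s["ee_pos"]), np.arctan2(y[1],y[0]), s
```

Run:
```python
from h import *
c=get_calibration("side")
h,w,z=.0475,.03,.06
BT=[(-h,w,z),(h,w,z),(h,-w,z),(-h,-w,z),(-h,-w,0),(h,-w,0)]
def un(p,o,f): return (np.array(p)+.5)/f-.5+o
A=un([(60,118),(237,60),(288,124),(103,182),(125,272),(291,212)],(230,100),5)
B=un([(347,350),(566,350),(571,450),(345,450),(348,540),(566,540)],(230,100),5)
T=un([(40,160),(288,40),(620,432),(218,412),(470,262)],(310,230),3.5)
TL=[(-.08,.131,.025),(.08,.131,.025),(.08,-.131,.025),(-.08,-.0255,.025),(.08,-.0255,.025)]
print("A",fit(BT,A,c,[.5,.1,0])); print("B",fit(BT,B,c,[.5,.1,0]))
t=fit(TL,T,c,[.5,0,0]); print("T",t,"bay",place(t[0],[(0,.052,.003)]))
for n,t2 in (("A",fit(BT,A,c,[.5,.1,0])[0]),("B",fit(BT,B,c,[.5,.1,0])[0])): print(n,proj(place(t2,BT),get_calibration("scene")).round(0).tolist())
for t in ([.5,.1,.1],): print(tool(t)[:2], R.from_rotvec(arm.read_state()["tcp_rot"]).as_matrix())
```

```text
A (array([0.46178353, 0.30268438, 0.17979895]), np.float64(1.2596986505232337))
B (array([ 0.53104865,  0.07670942, -0.32359566]), np.float64(0.7295342165415946))
T (array([ 0.56674591, -0.2430908 ,  0.20109531]), np.float64(2.415488157476375)) bay [[ 0.55635929 -0.19213869  0.003     ]]
A [[474.0, 216.0], [463.0, 247.0], [431.0, 235.0], [444.0, 206.0], [438.0, 227.0], [425.0, 256.0]]
B [[366.0, 195.0], [329.0, 211.0], [314.0, 195.0], [350.0, 181.0], [349.0, 201.0], [314.0, 215.0]]
(array([-0.41873742, -0.33359576,  0.13111505]), np.float64(1.1609703425387943)) [[-9.17190202e-01  3.98449485e-01 -3.76510178e-04]
 [ 3.98449656e-01  9.17189612e-01 -1.04286910e-03]
 [-7.01994300e-05 -1.10652967e-03 -9.99999385e-01]]
```

The side-view fits put A at (0.462, 0.303), yaw 0.18, and B at (0.531, 0.077), yaw -0.32. The bay is near (0.556, -0.192), yaw 0.20. Projected into the scene view they match what I see. I'll work out the shift to a point above A.

Run:
```python
from h import *
d,y,s=tool([.462,.303,.18]); print(d.round(4), "turn",-(.18+np.pi/2-y))
```

```text
[-0.303  -0.1626  0.0509] turn -0.5898259842561022
```

Careful with the scale: shifts go in shares of 0.6 m and turns go in shares of 2 rad. That gives: -0.303 m is -0.505, -0.275 m is -0.4583, -0.59 rad is -0.295.

>>> step_hand(rows=[{"sx": -0.0583, "sy": -0.03, "sz": 0.0083, "twist": -0.03, "aperture": 0.085}, {"sx": -0.1167, "sy": -0.06, "sz": 0.0167, "twist": -0.06, "aperture": 0.085}, {"sx": -0.175, "sy": -0.0917, "sz": 0.025, "twist": -0.1, "aperture": 0.085}, {"sx": -0.2333, "sy": -0.1217, "sz": 0.0333, "twist": -0.14, "aperture": 0.085}, {"sx": -0.2917, "sy": -0.1533, "sz": 0.05, "twist": -0.18, "aperture": 0.085}, {"sx": -0.35, "sy": -0.1833, "sz": 0.0583, "twist": -0.22, "aperture": 0.085}, {"sx": -0.4083, "sy": -0.2167, "sz": 0.0667, "twist": -0.26, "aperture": 0.085}, {"sx": -0.4583, "sy": -0.245, "sz": 0.075, "twist": -0.295, "aperture": 0.085}, {"sx": -0.505, "sy": -0.271, "sz": 0.085, "twist": -0.295, "aperture": 0.085}, {"sx": -0.505, "sy": -0.271, "sz": 0.085, "twist": -0.295, "aperture": 0.085}], squeeze=60)

```text
clock: 0.93
ee_pos: [0.4655, 0.2971, 0.1791]
tcp_rot: [0.271, -3.129, 0.005]
force: [0.9, -1.4, -0.6]
opening: 0.0852
grasp_force: 0.0
```

>>> step_hand(rows=[{"aperture": 0.085}, {"aperture": 0.085}])

```text
clock: 1.1
ee_pos: [0.4617, 0.3038, 0.1802]
tcp_rot: [0.282, -3.128, -0.0]
force: [-1.4, 1.5, -0.7]
opening: 0.0846
grasp_force: 0.0
```

Run:
```python
from h import *
import cv2
d,y,s=tool([.462,.303,.022]); print(d.round(4),"turn",-(.18+np.pi/2-y),s["force"],s["joint_vel"].round(3))
c=get_calibration("wrist"); im=get_image("wrist")[:,:,::-1].copy(); 
h,w,z=.0475,.03,.06
for p in proj(place([.462,.303,.18],[(-h,w,z),(h,w,z),(h,-w,z),(-h,-w,z)]),c): cv2.circle(im,tuple(int(v) for v in p.round()),3,(0,0,255),1); print(p)
cv2.imwrite("pics/w1.png",im)
```

```text
[-0.0002 -0.0008  0.1582] turn 0.00010067772118138585 [-1.40957219  1.45032167 -0.68162631] [-0.021 -0.003 -0.011 -0.005  0.001 -0.001  0.001]
[357.08985738 135.38508807]
[353.14786884 240.05922814]
[287.60638634 240.00229982]
[283.7384166  135.32837918]
```

View pics/w1.png

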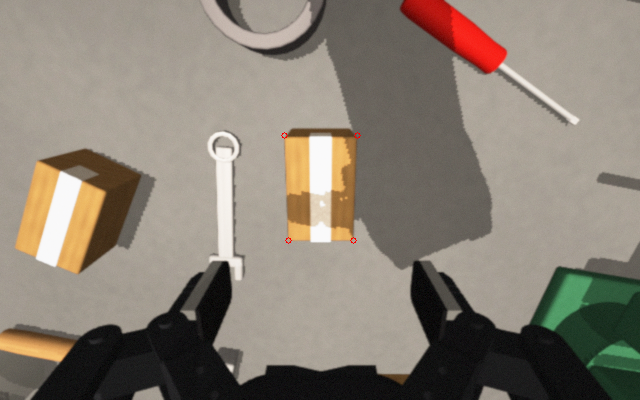

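The predicted top corners, drawn at (284–357, 135–240), sit on box A, and the wrench at x≈225 is clear of the fingers. I'll go down, grip and lift.

In the tool's units: 0.158 m is 0.2633, 0.14 m is 0.2333.

>>> step_hand(rows=[{"sz": 0.0667, "aperture": 0.085}, {"sz": 0.1333, "aperture": 0.085}, {"sy": -0.0017, "sz": 0.1917, "aperture": 0.085}, {"sy": -0.0017, "sz": 0.2333, "aperture": 0.085}, {"sy": -0.0017, "sz": 0.2633, "aperture": 0.085}, {"sy": -0.0017, "sz": 0.2633, "aperture": 0.085}, {"sy": -0.0017, "sz": 0.2633, "aperture": 0.085}], squeeze=60)

```text
clock: 1.73
ee_pos: [0.4615, 0.3032, 0.0222]
tcp_rot: [0.285, -3.127, 0.001]
force: [0.3, -0.4, 0.4]
opening: 0.0847
grasp_force: 0.0
```

>>> step_hand(rows=[{"aperture": 0.04}, {"aperture": 0.04}, {"aperture": 0.04}, {"aperture": 0.04}, {"aperture": 0.04}, {"aperture": 0.04}], squeeze=60)

```text
clock: 2.23
ee_pos: [0.4629, 0.3033, 0.0241]
tcp_rot: [-0.283, 3.127, 0.002]
force: [-2.7, 1.4, 10.6]
opening: 0.0596
grasp_force: 64.4
```

Run:
```python
from h import *
print(arm.read_state()["force"])
```

```text
[-2.68221846  1.37817131 10.63544118]
```

In the tool's units: -0.055 m is -0.0917, -0.045 m is -0.075.

>>> step_hand(rows=[{"sz": -0.0167, "aperture": 0.04}, {"sz": -0.0417, "aperture": 0.04}, {"sz": -0.075, "aperture": 0.04}, {"sz": -0.0917, "aperture": 0.04}, {"sz": -0.0917, "aperture": 0.04}, {"sz": -0.0917, "aperture": 0.04}, {"sz": -0.0917, "aperture": 0.04}, {"sz": -0.0917, "aperture": 0.04}, {"sz": -0.0917, "aperture": 0.04}, {"sz": -0.0917, "aperture": 0.04}])

```text
clock: 3.07
ee_pos: [0.462, 0.3022, 0.0766]
tcp_rot: [0.283, -3.128, 0.001]
force: [-0.4, -0.5, -7.4]
opening: 0.0591
grasp_force: 69.1
```

>>> step_hand(rows=[{"aperture": 0.04}, {"aperture": 0.04}])

```text
clock: 3.23
ee_pos: [0.4622, 0.3023, 0.077]
tcp_rot: [0.283, -3.129, 0.0]
force: [-0.4, 0.1, -6.7]
opening: 0.0592
grasp_force: 69.1
```

>>> step_hand(rows=[{"aperture": 0.04}])

```text
clock: 3.32
ee_pos: [0.4623, 0.3024, 0.0772]
tcp_rot: [0.283, -3.129, 0.0]
force: [-0.0, -0.8, -8.1]
opening: 0.0593
grasp_force: 69.1
```

It reads about 7.4 N, so A is the heavier box (the lighter should be under 3.5 N). I'll set it back where it stood.

In the tool's units: 0.053 m is 0.0883, 0.049 m is 0.0817.

>>> step_hand(rows=[{"sz": 0.025, "aperture": 0.04}, {"sz": 0.05, "aperture": 0.04}, {"sz": 0.07, "aperture": 0.04}, {"sz": 0.0817, "aperture": 0.04}, {"sz": 0.0883, "aperture": 0.04}, {"sz": 0.0883, "aperture": 0.04}])

```text
clock: 3.82
ee_pos: [0.4623, 0.3022, 0.0245]
tcp_rot: [0.282, -3.128, 0.001]
force: [1.0, -0.5, -7.1]
opening: 0.059
grasp_force: 69.1
```

>>> step_hand(rows=[{"aperture": 0.085}, {"aperture": 0.085}, {"aperture": 0.085}, {"aperture": 0.085}, {"aperture": 0.085}, {"sz": -0.0667, "aperture": 0.085}, {"sz": -0.1333, "aperture": 0.085}, {"sz": -0.2, "aperture": 0.085}, {"sz": -0.25, "aperture": 0.085}, {"sz": -0.25, "aperture": 0.085}])

```text
clock: 4.65
ee_pos: [0.4646, 0.3039, 0.1806]
tcp_rot: [-0.282, 3.121, 0.007]
force: [0.9, 0.7, -0.2]
opening: 0.085
grasp_force: 0.0
```

Run:
```python
from h import *
d,y,s=tool([.531,.077,.17]); print(d.round(4),"turn",-(-.324+np.pi/2-y),s["force"])
```

```text
[-0.0246 -0.2352  0.0099] turn 0.5040825802992952 [ 0.8996475   0.67052645 -0.17031483]
```

In the tool's units: -0.235 m is -0.3917, -0.21 m is -0.35, 0.504 rad is 0.252.

>>> step_hand(rows=[{"sx": -0.0067, "sy": -0.0583, "twist": 0.035, "aperture": 0.085}, {"sx": -0.0133, "sy": -0.1167, "twist": 0.075, "aperture": 0.085}, {"sx": -0.02, "sy": -0.175, "sz": 0.0083, "twist": 0.115, "aperture": 0.085}, {"sx": -0.0267, "sy": -0.2333, "sz": 0.0083, "twist": 0.155, "aperture": 0.085}, {"sx": -0.0333, "sy": -0.2917, "sz": 0.0167, "twist": 0.2, "aperture": 0.085}, {"sx": -0.0383, "sy": -0.35, "sz": 0.0167, "twist": 0.252, "aperture": 0.085}, {"sx": -0.041, "sy": -0.3917, "sz": 0.0167, "twist": 0.252, "aperture": 0.085}, {"sx": -0.041, "sy": -0.3917, "sz": 0.0167, "twist": 0.252, "aperture": 0.085}, {"sx": -0.041, "sy": -0.3917, "sz": 0.0167, "twist": 0.252, "aperture": 0.085}])

```text
clock: 5.4
ee_pos: [0.5289, 0.0743, 0.1643]
tcp_rot: [0.51, 3.1, -0.0]
force: [0.1, 0.8, -0.3]
opening: 0.085
grasp_force: 0.0
```

Run:
```python
from h import *
import cv2
d,y,s=tool([.531,.077,.022]); print(d.round(4),"turn",-(-.324+np.pi/2-y),s["force"],s["joint_vel"].round(3))
c=get_calibration("wrist"); im=get_image("wrist")[:,:,::-1].copy()
h,w,z=.0475,.03,.06
for v in ([.531,.077,-.324],[.462,.303,.18]):
  for p in proj(place(v,[(-h,w,z),(h,w,z),(h,-w,z),(-h,-w,z)]),c): cv2.circle(im,tuple(int(v) for v in p.round()),3,(0,0,255),1)
cv2.imwrite("pics/w2.png",im)
```

```text
[-0.0011  0.0032  0.1423] turn -0.0020958156064314615 [ 0.07153697  0.78170063 -0.3468275 ] [-0.032  0.    -0.035  0.003 -0.002  0.    -0.013]
```

View pics/w2.png

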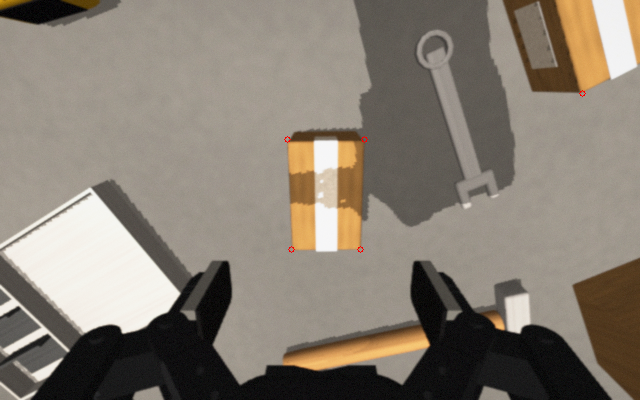

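B's predicted corners, (288–364, 139) and (291–361, 249), sit on the box. A is upright at the upper right and its corner matches, and nothing lies beside B. Next I'll grip and lift B.

In the tool's units: 0.141 m is 0.235, 0.13 m is 0.2167.

>>> step_hand(rows=[{"sz": 0.0667, "aperture": 0.085}, {"sz": 0.1333, "aperture": 0.085}, {"sz": 0.1833, "aperture": 0.085}, {"sy": 0.0017, "sz": 0.2167, "aperture": 0.085}, {"sy": 0.0017, "sz": 0.235, "aperture": 0.085}, {"sy": 0.0017, "sz": 0.235, "aperture": 0.085}, {"sy": 0.0017, "sz": 0.235, "aperture": 0.085}], squeeze=60)

```text
clock: 6.03
ee_pos: [0.5291, 0.0773, 0.0238]
tcp_rot: [-0.505, -3.101, -0.0]
force: [-0.1, 0.2, 0.5]
opening: 0.0845
grasp_force: 0.0
```

>>> step_hand(rows=[{"aperture": 0.04}, {"aperture": 0.04}, {"aperture": 0.04}, {"aperture": 0.04}, {"aperture": 0.04}, {"aperture": 0.04}], squeeze=60)

```text
clock: 6.53
ee_pos: [0.5298, 0.0769, 0.0249]
tcp_rot: [0.506, 3.098, 0.002]
force: [-3.2, 0.0, 12.0]
opening: 0.059
grasp_force: 63.7
```

>>> step_hand(rows=[{"sz": -0.0167, "aperture": 0.04}, {"sz": -0.0417, "aperture": 0.04}, {"sz": -0.075, "aperture": 0.04}, {"sz": -0.0917, "aperture": 0.04}, {"sz": -0.0917, "aperture": 0.04}, {"sz": -0.0917, "aperture": 0.04}, {"sz": -0.0917, "aperture": 0.04}, {"sz": -0.0917, "aperture": 0.04}, {"sz": -0.0917, "aperture": 0.04}, {"sz": -0.0917, "aperture": 0.04}])

```text
clock: 7.37
ee_pos: [0.5287, 0.0764, 0.0777]
tcp_rot: [-0.506, -3.1, 0.001]
force: [0.5, 0.1, -2.6]
opening: 0.0593
grasp_force: 65.4
```

>>> step_hand(rows=[{"aperture": 0.04}, {"aperture": 0.04}])

```text
clock: 7.53
ee_pos: [0.5289, 0.0765, 0.0781]
tcp_rot: [-0.506, -3.1, 0.0]
force: [0.5, -0.3, -2.2]
opening: 0.0594
grasp_force: 65.4
```

B reads about 2.4 N, so it's the lighter one. I'll set it back.

In the tool's units: 0.053 m is 0.0883, 0.049 m is 0.0817.

>>> step_hand(rows=[{"sz": 0.025, "aperture": 0.04}, {"sz": 0.05, "aperture": 0.04}, {"sz": 0.07, "aperture": 0.04}, {"sz": 0.0817, "aperture": 0.04}, {"sz": 0.0883, "aperture": 0.04}, {"sz": 0.0883, "aperture": 0.04}])

```text
clock: 8.03
ee_pos: [0.5289, 0.0765, 0.0252]
tcp_rot: [-0.506, -3.1, 0.0]
force: [-1.0, 0.3, -2.1]
opening: 0.0592
grasp_force: 66.1
```

>>> step_hand(rows=[{"aperture": 0.085}, {"aperture": 0.085}, {"aperture": 0.085}, {"aperture": 0.085}, {"aperture": 0.085}, {"sz": -0.0667, "aperture": 0.085}, {"sz": -0.1333, "aperture": 0.085}, {"sz": -0.2, "aperture": 0.085}, {"sz": -0.25, "aperture": 0.085}, {"sz": -0.25, "aperture": 0.085}])

```text
clock: 8.87
ee_pos: [0.5315, 0.0769, 0.1814]
tcp_rot: [0.505, 3.093, 0.005]
force: [1.8, 0.0, 0.5]
opening: 0.0848
grasp_force: 0.0
```

Run:
```python
from h import *
d,y,s=tool([.462,.303,.17]); print(d.round(4),"turn",-(.18+np.pi/2-y),s["force"])
```

```text
[0.138  0.1921 0.0113] turn -0.5039501624193123 [1.80682134 0.01582821 0.4985562 ]
```

In the tool's units: 0.192 m is 0.32, 0.167 m is 0.2783, -0.504 rad is -0.252.

>>> step_hand(rows=[{"sx": 0.0333, "sy": 0.0467, "twist": -0.035, "aperture": 0.085}, {"sx": 0.0667, "sy": 0.0933, "twist": -0.075, "aperture": 0.085}, {"sx": 0.1, "sy": 0.14, "sz": 0.0083, "twist": -0.115, "aperture": 0.085}, {"sx": 0.1333, "sy": 0.185, "sz": 0.0083, "twist": -0.155, "aperture": 0.085}, {"sx": 0.1667, "sy": 0.2317, "sz": 0.0167, "twist": -0.2, "aperture": 0.085}, {"sx": 0.2, "sy": 0.2783, "sz": 0.0167, "twist": -0.252, "aperture": 0.085}, {"sx": 0.23, "sy": 0.32, "sz": 0.0183, "twist": -0.252, "aperture": 0.085}, {"sx": 0.23, "sy": 0.32, "sz": 0.0183, "twist": -0.252, "aperture": 0.085}, {"sx": 0.23, "sy": 0.32, "sz": 0.0183, "twist": -0.252, "aperture": 0.085}, {"sx": 0.23, "sy": 0.32, "sz": 0.0183, "twist": -0.252, "aperture": 0.085}])

```text
clock: 9.7
ee_pos: [0.4593, 0.302, 0.1641]
tcp_rot: [0.282, -3.129, 0.001]
force: [0.4, 0.0, 0.4]
opening: 0.0851
grasp_force: 0.0
```

Run:
```python
from h import *
import cv2
d,y,s=tool([.462,.303,.022]); print(d.round(4),"turn",-(.18+np.pi/2-y))
c=get_calibration("wrist"); im=get_image("wrist")[:,:,::-1].copy()
h,w,z=.0475,.03,.06
for v in ([.531,.077,-.324],[.462,.303,.18]):
  for p in proj(place(v,[(-h,w,z),(h,w,z),(h,-w,z),(-h,-w,z)]),c): cv2.circle(im,tuple(int(v) for v in p.round()),3,(0,0,255),1)
cv2.imwrite("pics/w3.png",im)
```

```text
[-0.0028  0.0006  0.1421] turn -0.00013304104713007803
```

View pics/w3.png

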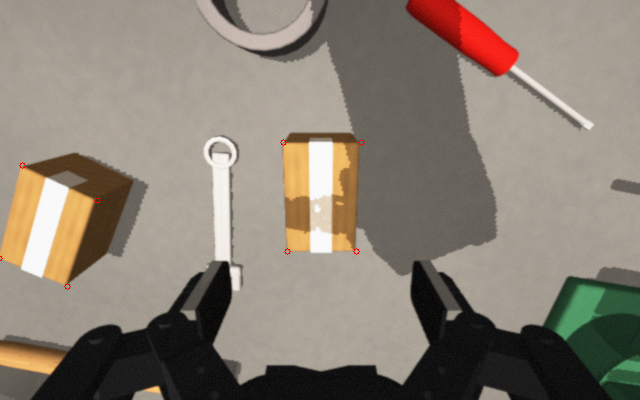

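Both boxes stand where they started: A's corners are at (284–361, 142–251), and B at the left matches its marks. I'll take A up again.

In the tool's units: 0.141 m is 0.235, 0.13 m is 0.2167.

>>> step_hand(rows=[{"sz": 0.0667, "aperture": 0.085}, {"sz": 0.1333, "aperture": 0.085}, {"sx": -0.0033, "sz": 0.1833, "aperture": 0.085}, {"sx": -0.005, "sz": 0.2167, "aperture": 0.085}, {"sx": -0.005, "sz": 0.235, "aperture": 0.085}, {"sx": -0.005, "sz": 0.235, "aperture": 0.085}, {"sx": -0.005, "sz": 0.235, "aperture": 0.085}], squeeze=60)

```text
clock: 10.33
ee_pos: [0.4626, 0.3026, 0.0238]
tcp_rot: [-0.281, 3.129, -0.0]
force: [0.8, -1.1, 0.2]
opening: 0.0848
grasp_force: 0.0
```

>>> step_hand(rows=[{"aperture": 0.04}, {"aperture": 0.04}, {"aperture": 0.04}, {"aperture": 0.04}, {"aperture": 0.04}, {"aperture": 0.04}], squeeze=70)

```text
clock: 10.83
ee_pos: [0.463, 0.3032, 0.025]
tcp_rot: [-0.282, 3.127, 0.001]
force: [-2.6, -3.3, 13.4]
opening: 0.0592
grasp_force: 74.8
```

>>> step_hand(rows=[{"sz": -0.0167, "aperture": 0.04}, {"sz": -0.0417, "aperture": 0.04}, {"sz": -0.0833, "aperture": 0.04}, {"sz": -0.1333, "aperture": 0.04}, {"sz": -0.1833, "aperture": 0.04}, {"sz": -0.2167, "aperture": 0.04}, {"sz": -0.2333, "aperture": 0.04}, {"sz": -0.2333, "aperture": 0.04}, {"sz": -0.2333, "aperture": 0.04}, {"sz": -0.2333, "aperture": 0.04}])

```text
clock: 11.67
ee_pos: [0.4614, 0.3025, 0.1618]
tcp_rot: [0.283, -3.127, 0.002]
force: [-0.3, 0.8, -8.5]
opening: 0.0589
grasp_force: 79.6
```

Run:
```python
from h import *
d,y,s=tool([.556,-.192,.165]); print(d.round(4),"turn",-(.2+np.pi/2-y))
```

```text
[-0.0044 -0.5035 -0.0026] turn -0.019740190208242137
```

In the tool's units: -0.28 m is -0.4667, -0.25 m is -0.4167, -0.01 rad is -0.005.

>>> step_hand(rows=[{"sy": -0.025, "aperture": 0.04}, {"sy": -0.0667, "aperture": 0.04}, {"sy": -0.1167, "aperture": 0.04}, {"sy": -0.1667, "aperture": 0.04}, {"sy": -0.2167, "aperture": 0.04}, {"sx": -0.0017, "sy": -0.2667, "aperture": 0.04}, {"sx": -0.0017, "sy": -0.3167, "aperture": 0.04}, {"sx": -0.0033, "sy": -0.3667, "twist": -0.005, "aperture": 0.04}, {"sx": -0.0033, "sy": -0.4167, "twist": -0.005, "aperture": 0.04}, {"sx": -0.0033, "sy": -0.4667, "twist": -0.005, "aperture": 0.04}])

```text
clock: 12.5
ee_pos: [0.5136, 0.0264, 0.1619]
tcp_rot: [0.298, -3.125, 0.001]
force: [1.3, 0.1, -8.3]
opening: 0.0591
grasp_force: 79.3
```

>>> step_hand(rows=[{"sy": -0.05, "aperture": 0.04}, {"sy": -0.1, "aperture": 0.04}, {"sy": -0.15, "aperture": 0.04}, {"sy": -0.2, "aperture": 0.04}, {"sy": -0.25, "aperture": 0.04}, {"sy": -0.2917, "aperture": 0.04}, {"sx": -0.0033, "sy": -0.325, "twist": -0.005, "aperture": 0.04}, {"sx": -0.0033, "sy": -0.35, "twist": -0.005, "aperture": 0.04}, {"sx": -0.0033, "sy": -0.3667, "twist": -0.005, "aperture": 0.04}, {"sx": -0.0033, "sy": -0.3725, "twist": -0.005, "aperture": 0.04}])

```text
clock: 13.33
ee_pos: [0.5579, -0.1926, 0.162]
tcp_rot: [0.311, -3.124, 0.0]
force: [-0.9, 0.4, -7.9]
opening: 0.0591
grasp_force: 79.3
```

>>> step_hand(rows=[{"aperture": 0.04}, {"aperture": 0.04}])

```text
clock: 13.5
ee_pos: [0.5583, -0.1901, 0.1627]
tcp_rot: [0.315, -3.125, -0.001]
force: [0.4, 0.4, -7.0]
opening: 0.0592
grasp_force: 79.3
```

Run:
```python
from h import *
import cv2
d,y,s=tool([.556,-.192,.028]); print(d.round(4),"turn",-(.2+np.pi/2-y))
b=[]
TL=[(-.077,.128,.003),(.077,.128,.003),(.077,-.024,.003),(-.077,-.024,.003)]
bay=np.array([.5668,-.2431,.2011])
for n in ("wrist","side"):
  c=get_calibration(n); im=get_image(n)[:,:,::-1].copy()
  for p in proj(place(bay,TL),c): cv2.circle(im,tuple(int(v) for v in p.round()),3,(0,0,255),1)
  b.append(im)
cv2.imwrite("pics/w4.png",np.vstack([b[0][:280,:], b[1][120:,:]]))
```

```text
[ 0.0025 -0.0015  0.1347] turn 0.0009742599321536094
```

View pics/w4.png

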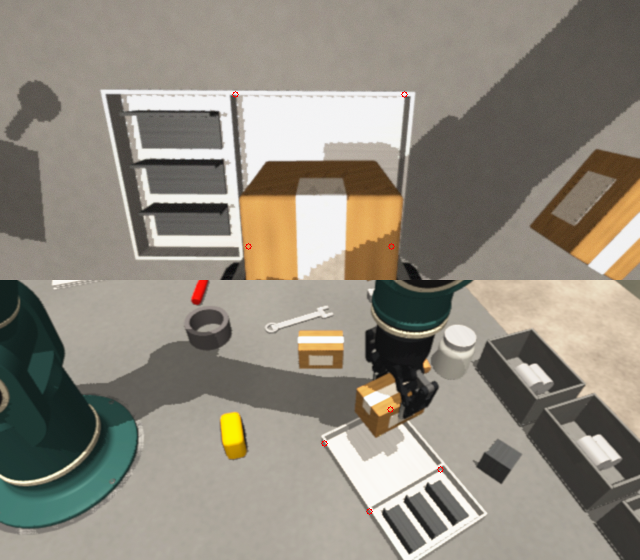

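The predicted bay corners fall on the bay floor: (235–404, 95) and (249–391, 246) in the wrist view. The held box is centred over it, and B is upright in the side view. I'll lower the box.

In the tool's units: 0.132 m is 0.22, 0.13 m is 0.2167.

>>> step_hand(rows=[{"sx": 0.0017, "sy": -0.0017, "sz": 0.05, "aperture": 0.04}, {"sx": 0.0033, "sy": -0.0017, "sz": 0.1, "aperture": 0.04}, {"sx": 0.0033, "sy": -0.0017, "sz": 0.1417, "aperture": 0.04}, {"sx": 0.0033, "sy": -0.0017, "sz": 0.175, "aperture": 0.04}, {"sx": 0.0033, "sy": -0.0017, "sz": 0.1967, "aperture": 0.04}, {"sx": 0.0033, "sy": -0.0017, "sz": 0.21, "aperture": 0.04}, {"sx": 0.0033, "sy": -0.0017, "sz": 0.2167, "aperture": 0.04}, {"sx": 0.0033, "sy": -0.0017, "sz": 0.22, "aperture": 0.04}, {"sx": 0.0033, "sy": -0.0017, "sz": 0.22, "aperture": 0.04}, {"sx": 0.0033, "sy": -0.0017, "sz": 0.22, "aperture": 0.04}])

```text
clock: 14.43
ee_pos: [0.5573, -0.1927, 0.0323]
tcp_rot: [-0.314, 3.125, -0.001]
force: [0.5, -0.2, -7.0]
opening: 0.0589
grasp_force: 79.1
```

>>> step_hand(rows=[{"sz": 0.0017, "aperture": 0.04}, {"sz": 0.0017, "aperture": 0.04}, {"sz": 0.0033, "aperture": 0.04}, {"sz": 0.0033, "aperture": 0.04}, {"sz": 0.0033, "aperture": 0.04}])

```text
clock: 14.85
ee_pos: [0.5568, -0.1926, 0.0294]
tcp_rot: [-0.314, 3.126, -0.0]
force: [0.5, -0.4, -8.1]
opening: 0.0595
grasp_force: 79.1
```

In the tool's units: 0.002 m is 0.0033, 0.0015 m is 0.0025.

>>> step_hand(rows=[{"sz": 0.0017, "aperture": 0.04}, {"sz": 0.0017, "aperture": 0.04}, {"sz": 0.0025, "aperture": 0.04}, {"sz": 0.0033, "aperture": 0.04}, {"sz": 0.0033, "aperture": 0.04}, {"sz": 0.0033, "aperture": 0.04}])

```text
clock: 15.35
ee_pos: [0.5567, -0.1926, 0.0281]
tcp_rot: [-0.314, 3.126, 0.0]
force: [-7.1, 2.6, 10.5]
opening: 0.0589
grasp_force: 81.6
```

The box has touched down, with about 18 N of change in the upward force. I'll release and back off.

In the tool's units: -0.15 m is -0.25, -0.12 m is -0.2.

>>> step_hand(rows=[{"aperture": 0.085}, {"aperture": 0.085}, {"aperture": 0.085}, {"aperture": 0.085}, {"aperture": 0.085}, {"sz": -0.0667, "aperture": 0.085}, {"sz": -0.1333, "aperture": 0.085}, {"sz": -0.2, "aperture": 0.085}, {"sz": -0.25, "aperture": 0.085}, {"sz": -0.25, "aperture": 0.085}])

```text
clock: 16.18
ee_pos: [0.5593, -0.1935, 0.1837]
tcp_rot: [-0.313, 3.118, -0.005]
force: [0.9, -0.3, 0.3]
opening: 0.0847
grasp_force: 0.0
```

>>> step_hand(rows=[{"aperture": 0.085}, {"aperture": 0.085}])

```text
clock: 16.35
ee_pos: [0.5565, -0.1924, 0.1769]
tcp_rot: [0.314, -3.125, -0.0]
force: [-0.6, 0.2, 0.0]
opening: 0.0852
grasp_force: 0.0
```

Run:
```python
from h import *
import cv2
b=[get_image(n)[:,:,::-1] for n in ("wrist","side")]
cv2.imwrite("pics/w5.png",np.vstack([b[0][:280], b[1][120:]]))
```

```text
(no output)
```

View pics/w5.png

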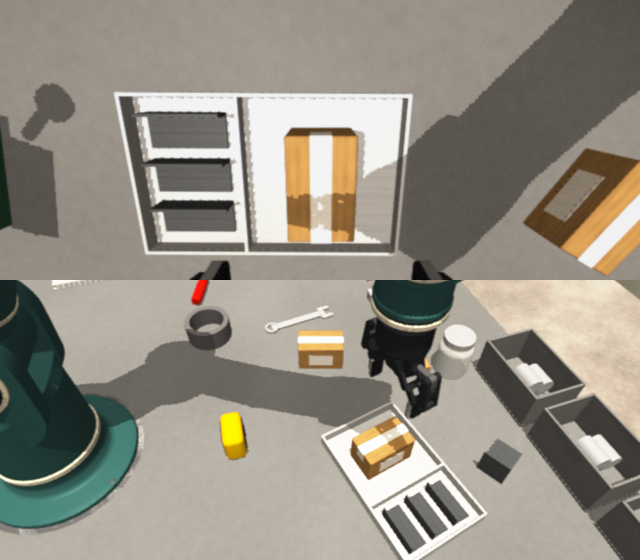

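Box A stands flat in the middle of the empty bay, at about (320,185) in the wrist view. B is upright in its place and the gripper touches nothing.

```bash
python3 -c "
from workcell import arm, job, get_image, get_calibration
print(job.hand_in())"
```

```text
the job is handed in; nothing more can be done
None
```

The job is handed in at about 16.5 s: the heavier box (about 7.5 N) rests flat in the tray's empty compartment, and the lighter one (about 2.4 N) is back upright where it stood; the hand-in returned no verdict.

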